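Refit the dehumidifier's control knob and hold it pressed

TASK

The round black control knob has come off the archive's bench dehumidifier. Pick it up from the bench, turn it so that the flat in its bore meets the flat of the D-shaft, and push it fully home on the shaft without changing the setting (do not turn the shaft with its white disc). Then press the knob right in against the spindle's spring, as for the push-to-test, and finish while the fingers still hold it pressed in; leave the logger, the brass weight and the loupe where they are.

Things in the scene. Friction and masses are not known exactly. Their poses are not given: they have to be found in the camera images.
- knob: loose round black control knob, upright on the bench, bore down: 40 mm diameter (37 at the foot), 30 mm high, about 100 g (metal), grip its side at any angle. Origin: centre of the underside, z up. The red pointer on its top and side marks its +x side; the flat of the D-bore is on that side. Bore: 13.2 mm diameter, flat 1.6 mm off the axis, 16 mm deep, round part of the mouth chamfered 1.5 mm.
- shaft_tip (a point): centre of the upper end of the brass D-shaft standing on the dehumidifier: 12 mm diameter, 14 mm long above its shoulder, end chamfered 1 mm, flat 1 mm off the axis on this point's +x side; z up. The point turns and sinks with the shaft. With the knob's +x along this +x (within about 6 degrees) the knob slides down freely; farther off it jams or drags the shaft round.
- shaft_seat (a point): centre of the top of the black shoulder (24 mm diameter) at the foot of the D-shaft, 14 mm below shaft_tip, 9 mm above the case top when not pressed; same axes. Fully home, the knob's underside lies on this shoulder, its origin at this point.
- disc_mark (a point): red mark on the white setting disc (54 mm diameter, 3 mm above the case top) under the shaft, 24 mm from the shaft axis on the side that the shaft's flat faces. Disc and shaft turn together about the vertical, with a friction of 0.02 N m, and stay where left. The mark should stay where it was, within 5 mm (12 degrees).
- spindle (a joint): how far the D-shaft with its shoulder is pressed down into the case, m: 0 at rest, 0.005 at the stop. Spring: 3 N before it moves, 8 N at the stop; it springs back up when let go.
- dehumidifier: bench dehumidifier, does not move: off-white case 240 (x) x 320 (y) x 200 mm high, with a dark control panel along the -x edge of its flat top, louvres and lamps. Origin: centre of its underside. The shaft stands at x -60, y -75 mm of it.
- logger: white square humidity logger, 46 x 46 x 22 mm high, loose; origin: centre of the underside. Leave alone.
- weight: brass paper weight with a small grip, 44 mm diameter, 48 mm high, loose; origin: centre of the underside. Leave alone.
- loupe: clear and black stand loupe, 42 mm diameter, 42 mm high, loose; origin: centre of the underside. Leave alone.

How it is judged:
By the outcome, as a careful person would: the job done as asked, in the order asked, and still so for the second after the job is handed in, while the arm keeps its last pose, push and grip.
It also fails if it takes over 58 s, if anything falls off the work surface, if the arm or the gripper's body presses on something with over 40 N, if the wrist force passes 120 N, or if a joint passes its speed limit or range.

ROBOT

A 6-joint arm with a two-finger parallel gripper is mounted at the origin on the work surface. World frame = base frame: x ahead of the robot, y to its left, z up, the work surface at z = 0. Lengths are in m, angles in degrees, forces in N, time in s.
With the tool pointing down it reaches from about 0.4 to 0.825 m from the base axis. Payload 7 kg.
Tool frame: the origin (TCP) lies midway between the tips of the shut fingers; the grasp point (between the pads) lies 19 mm behind it; y points along the fingers, z is the direction in which the jaws open and shut, and the axes are right-handed (so a half turn about y gives the same grasp; the last joint's range is limited). The gripper opens to 88 mm and grips with 3 to 60 N. Pads are 19 mm wide; open, the fingers measure 130 mm over their backs; the gripper's body (78 mm by 193 mm) begins 47 mm behind the grasp point.
Start: joints at [-52.706, 20.546, 0.682, 0, -70.136, -16.507], TCP at [0.24, -0.631, 0.227] pointing down, gripper open.
Joint ranges: [-176.03, 176.03], [-82.01, 121.73], [-58.28, 71.71], [-173.87, 95.51], [-174.79, -0.11], [-173.66, 173.66]. Speed limits (degrees/s): [136.94, 136.94, 172.46, 180, 180, 180].

INTERFACE

Orientations are given as [roll, pitch, yaw] about the fixed x, y, z axes, in that order (R = Rz(yaw) Ry(pitch) Rx(roll)).
In Python, from plant import ctrl gives the robot as it stands.
- The arm moves only by the tool step_arm, never from a script. Its argument "rows" is a list that holds one entry, the list of rows, each a list of 7 numbers: the gripper command: -1 is shut, 1 is fully open, values between are in proportion, then the shift along the world's x, y, z in cm, then the turn, a rotation vector about the world's x, y, z in degrees. In form: [[[fingers, tx, ty, tz, rx, ry, rz], ...]]. A call has 1 to 12 rows; each row shifts and turns the commanded pose from where the row before left it; what a row does not reach is not made up. A row lasts 1/8 s, in which the tool goes at most 62.5 mm and 10.7 degrees, less where a joint would pass 70% of its speed; a pose out of reach is approached as far as the arm can. A call is refused whole if a number of a shift passes 6.25 or a number of a turn 10.7, either way. A call with a gripper value outside its range is refused whole. The fingers move at their own pace and stop on an object; the grip force is fixed at half the most. Time passes only in rows, so rows that do not move let the fingers close. It gives the time, the measured TCP pose, the force and the opening at its end, in the units of the state.
- ctrl.get_obs(): the state, without advancing time (a new reading comes with each control period).
- ctrl.snapshot(name): name is "scene" or "top" or "wrist"; returns the picture (420x560x3 uint8, blue, green, red); there is no depth.
- ctrl.camera_params(name): a dict with "vertical_fov" (degrees; the focal length in pixels is half the picture's height over the tangent of half this angle, whatever the lens; pixels are square), "cx", "cy" (the principal point, pixels), "rvec" (rotation vector, rad) and "tvec" (3), from world to camera coordinates, as OpenCV has them. Camera axes: x right, y down, z forward; pixel columns grow to the right and rows downward; lengths in m; the calibration is good to about 2 mm. The wrist camera is an equidistant fisheye: a pixel r from the principal point sees the ray r / f radians off the axis. A picture is of the moment at which its call begins: read the wrist's pose just before it. camera_params takes no time and is no camera call; for the wrist camera it gives the pose at the moment of the call.
- ctrl.close_job(): hands the job in, once; it reports no verdict.
The state is a dict: "clock": time; "joint_pos": joint angles; "qvel": joint speeds; "tau": joint torques, N m; "tool_pos": TCP position; "orientation": TCP orientation; "force": force on the tool from outside, world axes, zero at the start; "moment": the same for the moment, N m; "opening": finger opening in m.
Only numpy, scipy, OpenCV 4.12 (cv2) and the standard library are available. Lean on these libraries where they do the work, as an engineer would, in place of code of your own. Each camera call takes 0.05 s, during which the arm holds its last target. There are 200 camera calls.

## Working session

There is one attempt and no reset: what is moved stays moved. The work goes in short steps, Python scripts to look and compute and a tool call to move; the robot and the scene stay as the last step left them, time stands still between calls to the robot, and variables do not carry over. Pictures are saved under pics/ and viewed, about 8 in all and at most 12, crops included, and the job is handed in when it is done.

Besides the shell and the picture viewer there is one more tool, called after "Emit:" in YAML: its name, and indented under it one key for each argument. step_arm: Moves the arm, as the interface text tells. Its arguments: {"type":"object","properties":{"rows":{"type":"array"}},"required":["rows"]}

```bash
ls; mkdir -p pics
cat > h.py <<'E'
import numpy as np,cv2
from plant import ctrl
def cam(n):
    p=ctrl.camera_params(n);R=cv2.Rodrigues(np.array(p["rvec"],float))[0];t=np.array(p["tvec"],float).ravel()
    return dict(R=R,t=t,C=-R.T@t,f=210/np.tan(np.radians(p["vertical_fov"])/2),cx=p["cx"],cy=p["cy"],fish=n=="wrist")
def ray(c,u,v):
    x,y=(u-c["cx"])/c["f"],(v-c["cy"])/c["f"]
    if c["fish"]:
        r=np.hypot(x,y);s=np.sin(r)/r if r>1e-9 else 1;d=np.array([x*s,y*s,np.cos(r)])
    else: d=np.array([x,y,1.])
    return c["R"].T@d
def onz(c,u,v,z):
    d=ray(c,u,v);return c["C"]+d*(z-c["C"][2])/d[2]
def proj(c,P):
    q=c["R"]@np.array(P)+c["t"]
    if c["fish"]:
        r=np.hypot(q[0],q[1]);a=np.arctan2(r,q[2]);k=a/max(r,1e-9);return c["cx"]+c["f"]*q[0]*k,c["cy"]+c["f"]*q[1]*k
    return c["cx"]+c["f"]*q[0]/q[2],c["cy"]+c["f"]*q[1]/q[2]
def red(im,s=90):
    h=cv2.cvtColor(im,cv2.COLOR_BGR2HSV);H,S,V=cv2.split(h)
    m=(((H<8)|(H>172))&(S>s)&(V>60)).astype(np.uint8)
    n,l,st,ce=cv2.connectedComponentsWithStats(m)
    return [(int(st[i,4]),*ce[i].round(1)) for i in range(1,n) if st[i,4]>3]
E
python3 - <<'E'
from h import *
o=ctrl.get_obs();print(o)
ims=[]
for n in("top","scene","wrist"):
    c=cam(n);im=ctrl.snapshot(n);cv2.imwrite(f"pics/{n}0.png",im);print(n,c["C"].round(3),c["f"],c["cx"],c["cy"],c["R"][2].round(2),red(im))
E
```

```text
pics
{'clock': 0.0, 'joint_pos': array([-5.27074326e+01,  2.05922242e+01,  6.34836848e-01, -1.98961266e-02,
       -7.01338145e+01, -1.65061948e+01]), 'qvel': array([-0.00831128,  0.03370813,  0.03910092, -0.10320809, -0.0502401 ,
        0.03191521]), 'tau': array([ 3.57929571e-05, -5.82723141e+01,  2.93050486e+01,  6.99697629e+00,
        6.91996000e-03, -1.69544633e-04]), 'tool_pos': array([ 0.23935326, -0.63063845,  0.22562254]), 'orientation': array([-8.99072422e+01,  7.98188424e-03,  2.07796030e+01]), 'force': array([-0.51594993, -0.15615836,  0.22723468]), 'moment': array([0.06766878, 0.03133823, 0.03078271]), 'opening': 0.0875166608928414}
top [ 0.402 -0.123  1.168] 518.4160758016184 283.5685929918352 213.67206954210278 [ 0.12  0.02 -0.99] [(104, np.float64(70.1), np.float64(4.8)), (789, np.float64(536.3), np.float64(8.6)), (7, np.float64(84.0), np.float64(25.0)), (6, np.float64(222.0), np.float64(174.8)), (137, np.float64(131.5), np.float64(187.5)), (14, np.float64(398.6), np.float64(247.6))]
scene [ 1.056 -0.333  1.094] 450.0324714611282 285.68497653514265 205.12924774382302 [-0.48  0.19 -0.86] [(20, np.float64(455.7), np.float64(5.8)), (89, np.float64(408.3), np.float64(163.1)), (6317, np.float64(14.1), np.float64(322.6)), (6, np.float64(519.8), np.float64(212.3)), (4, np.float64(524.5), np.float64(212.8)), (6, np.float64(515.0), np.float64(219.5)), (4, np.float64(536.5), np.float64(238.2)), (7046, np.float64(466.9), np.float64(376.8))]
wrist [ 0.167 -0.658  0.384] 325.19226210127806 283.6595673061664 208.58242745471398 [ 0.27  0.1  -0.96] [(21511, np.float64(112.6), np.float64(134.0)), (148, np.float64(43.4), np.float64(160.1))]
```

View pics/top0.png

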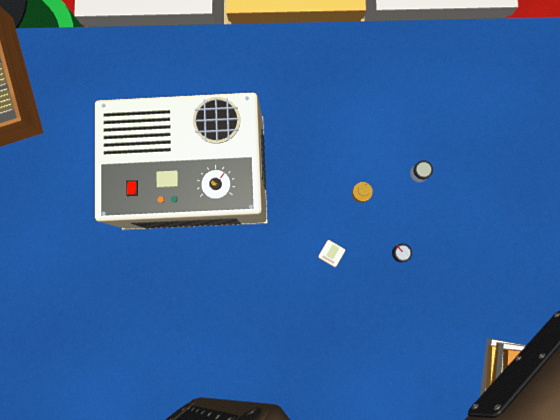

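View pics/scene0.png

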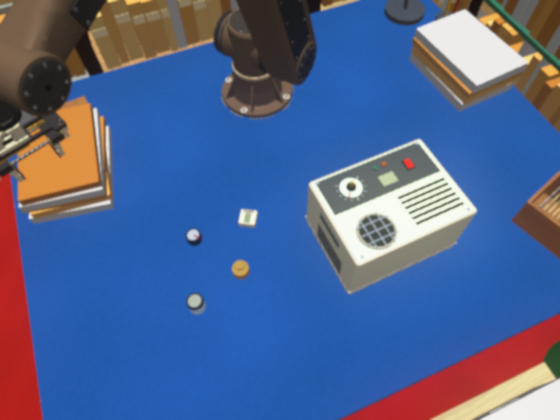

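The top view shows the knob at about (402,253), pointer up-left, and the shaft and disc at about (215,184) with the red mark near (222,175). The logger is at (332,253), the weight at (363,191) and the loupe at (423,171).

Run:
```python
from h import *
im=cv2.imread("pics/top0.png");c=cam("top")
a=cv2.resize(im[230:275,380:425],(400,400),interpolation=cv2.INTER_CUBIC);b=cv2.resize(im[160:210,190:240],(400,400),interpolation=cv2.INTER_CUBIC)
cv2.imwrite("pics/crop.png",np.hstack([a,b]))
# knob centroid: non-blue
h=cv2.cvtColor(im,cv2.COLOR_BGR2HSV)
def comp(m,x,y,w):
    s=m[y-w:y+w,x-w:x+w].astype(np.uint8);n,l,st,ce=cv2.connectedComponentsWithStats(s)
    i=1+np.argmax(st[1:,4]);return st[i,4],st[i,:4]+[x-w,y-w,0,0],ce[i]+[x-w,y-w]
nb=~((h[...,0]>95)&(h[...,0]<130)&(h[...,1]>120))
for n,x,y,z in(("knob",402,253,.02),("logger",332,253,.018),("weight",363,191,.03),("loupe",423,171,.03)):
    A,bb,ce=comp(nb,x,y,22);print(n,A,bb,ce.round(1),onz(c,*ce,z).round(4))
g=(h[...,2]>170)&(h[...,1]<60)
kt=comp((h[...,2]>150)&(h[...,1]<90),402,253,14);print("knobtop",kt, onz(c,*kt[2],.03).round(4))
w=comp(g,215,184,17);print("disc",w)
r=onz(c,222,174.8,.203);ct=onz(c,w[1][0]+w[1][2]/2,w[1][1]+w[1][3]/2,.203);print("mark",r,"disc",ct,np.hypot(*(r-ct)[:2]),np.degrees(np.arctan2(*(r-ct)[1::-1])))
kr=onz(c,398.6,247.6,.03);kc=onz(c,*comp(nb,402,253,22)[2],.02);print("kptr",kr,np.degrees(np.arctan2(*(kr-kc)[1::-1])))
# case top corners
for u,v in((95,100),(257,93),(267,221),(96,221)): print(onz(c,u,v,.2).round(3))
```

```text
knob 274 [393 244  19  18] [401.8 252.3] [ 0.4487 -0.3575  0.02  ]
logger 472 [318 240  28  28] [331.3 253. ] [ 0.4486 -0.2029  0.018 ]
weight 347 [352 182  21  21] [361.9 191.8] [ 0.5828 -0.2722  0.03  ]
loupe 364 [410 161  23  21] [421. 171.] [ 0.6279 -0.4042  0.03  ]
knobtop (np.int32(154), array([396, 246,  14,  14]), array([402.80519481, 252.53246753])) [ 0.4478 -0.3576  0.03  ]
disc (np.int32(528), array([201, 170,  29,  29]), array([215.21969697, 183.97348485]))
mark [0.59112214 0.01400654 0.203     ] disc [0.57263177 0.02624442 0.203     ] 0.02217339318335418 -33.498660679962846
kptr [ 0.45862133 -0.34884108  0.03      ] 41.17770536176687
[0.743 0.263 0.2  ]
[ 0.752 -0.053  0.2  ]
[ 0.502 -0.071  0.2  ]
[0.506 0.253 0.2  ]
```

View pics/crop.png

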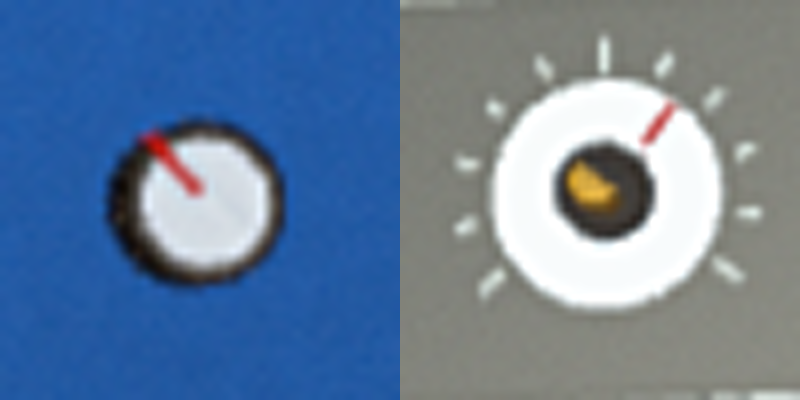

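Emit:
step_arm:
  rows:
    - [[1, 3, 3.9, -1.1, 0, 0, 5.6], [1, 3, 3.9, -1.1, 0, 0, 5.6], [1, 3, 3.9, -1.1, 0, 0, 5.6], [1, 3, 3.9, -1.1, 0, 0, 5.6], [1, 3, 3.9, -1.1, 0, 0, 5.6], [1, 3, 3.9, -1.1, 0, 0, 5.6], [1, 2.8, 3.9, -1.1, 0, 0, 5.6], [1, 0, 0, 0, 0, 0, 0], [1, 0, 0, 0, 0, 0, 0]]

```text
clock: 1.27
tool_pos: [0.4476, -0.358, 0.1495]
orientation: [-90.0, 0.0, 60.0]
force: [-1.1, -0.8, 0.1]
opening: 0.0876
```

Run:
```python
from h import *
o=ctrl.get_obs();c=cam("wrist");im=ctrl.snapshot("wrist");cv2.imwrite("pics/w1.png",im)
print(o["tool_pos"],o["orientation"],o["joint_pos"],c["C"],red(im));print(proj(c,[.448,-.3575,.03]),proj(c,o["tool_pos"]))
```

```text
[ 0.44755236 -0.35797839  0.14953925] [-8.99837658e+01  9.28089519e-03  5.99961008e+01] [-1.90983321e+01  1.46248043e+01 -1.85010547e+01  7.21301502e-03
 -5.68918382e+01 -1.09095093e+01] [ 0.40881314 -0.42534338  0.3081114 ] [(53, np.float64(278.2), np.float64(217.7))]
(np.float64(283.62465145794954), np.float64(202.59323933841523)) (np.float64(283.83339800204453), np.float64(261.4745489158985))
```

View pics/w1.png

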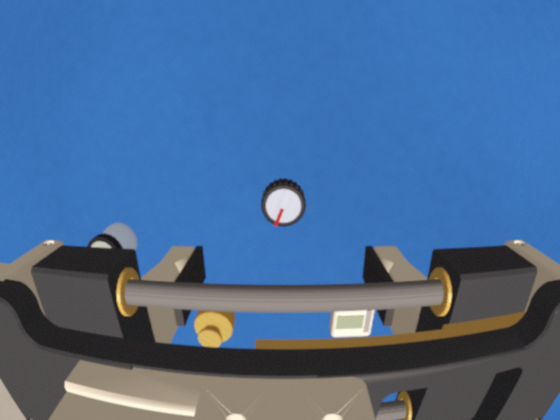

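The wrist view shows the knob at about (283,204), its pointer toward (278,218). It lies between the fingers and nothing is in the way.

```bash
cat >> h.py <<'E'
def linedir(c,im,box,z,s=90):
    x0,y0,x1,y1=box;h=cv2.cvtColor(im,cv2.COLOR_BGR2HSV);m=((h[...,0]<8)|(h[...,0]>172))&(h[...,1]>s)&(h[...,2]>60)
    v,u=np.nonzero(m[y0:y1,x0:x1]);P=np.array([onz(c,a+x0,b+y0,z)[:2] for a,b in zip(u,v)]);w=h[v+y0,u+x0,1].astype(float)
    ce=np.average(P,0,w);e,V=np.linalg.eigh(np.cov(P.T,aweights=w));return len(P),ce,V[:,1],np.sqrt(e)
def ell(c,mask,box,z):
    x0,y0,x1,y1=box;n,l,st,ce=cv2.connectedComponentsWithStats(mask[y0:y1,x0:x1].astype(np.uint8));i=1+np.argmax(st[1:,4])
    k=cv2.findContours((l==i).astype(np.uint8),0,1)[0][0];hu=cv2.convexHull(k)[:,0]
    W=np.array([onz(c,u+x0,v+y0,z)[:2] for u,v in hu],np.float32);e=cv2.fitEllipse(W*1000);return np.array(e[0])/1000,e[1]
E
python3 - <<'E'
from h import *
c=cam("wrist");im=cv2.imread("pics/w1.png");h=cv2.cvtColor(im,cv2.COLOR_BGR2HSV);b=(255,172,313,235)
k=ell(c,(h[...,2]>150)&(h[...,1]<90),b,.03);print("top face",k)
n,ce,d,e=linedir(c,im,b,.03);r=ce-k[0];d=d*np.sign(d@r)
print(n,ce,"line",np.degrees(np.arctan2(d[1],d[0])),"radial",np.degrees(np.arctan2(r[1],r[0])),np.hypot(*r))
E
```

```text
top face (array([ 0.44970047, -0.3558027 ]), (31.637147903442383, 31.728971481323242))
53 [ 0.45950458 -0.34792477] line 38.27532942401553 radial 38.7830754937176 0.012577057744321956
```

Emit:
step_arm:
  rows:
    - [[1, 0.2, 0.2, -4.5, 0, 0, 0], [1, 0, 0, -4.5, 0, 0, 0], [0.4, 0, 0, -3.5, 0, 0, 0], [0.2, 0, 0, -1.85, 0, 0, 0], [0.2, 0, 0, 0, 0, 0, 0], [-1, 0, 0, 0, 0, 0, 0], [-1, 0, 0, 0, 0, 0, 0], [-1, 0, 0, 0, 0, 0, 0], [-1, 0, 0, 0, 0, 0, 0], [-1, 0, 0, 0, 0, 0, 0]]

```text
clock: 2.58
tool_pos: [0.4501, -0.3565, 0.0072]
orientation: [-90.1, 0.0, 60.0]
force: [-1.0, -1.6, 6.1]
opening: 0.039
```

Emit:
step_arm:
  rows:
    - [[-1, 0, 0, 2, 0, 0, 0], [-1, 0, 0, 6, 0, 0, 0], [-1, 0, 0, 6, 0, 0, 0], [-1, 0, 0, 6, 0, 0, 0], [-1, 2.5, 4.6, 0.8, 0, 0, -9], [-1, 2.5, 4.6, 0.8, 0, 0, -9], [-1, 2.5, 4.6, 0.8, 0, 0, -9], [-1, 2.5, 4.6, 0.8, 0, 0, -9], [-1, 2.5, 4.6, 0.8, 0, 0, -9], [-1, 2.5, 4.6, 0.8, 0, 0, -9], [-1, 2.5, 4.6, 0.8, 0, 0, -9], [-1, 2.5, 4.6, 0.8, 0, 0, -9]]

```text
clock: 4.08
tool_pos: [0.6499, 0.0138, 0.2705]
orientation: [-90.0, -0.0, -12.3]
force: [0.7, -0.1, -0.1]
opening: 0.0394
```

Emit:
step_arm:
  rows:
    - [[-1, 0, 0, 0, 0, 0, 0], [-1, 0, 0, 0, 0, 0, 0], [-1, 0, 0, 0, 0, 0, 0]]

```text
clock: 4.45
tool_pos: [0.6489, 0.0111, 0.2701]
orientation: [-90.0, 0.0, -12.0]
force: [-0.2, 0.0, -0.5]
opening: 0.0393
```

Run:
```python
from h import *
o=ctrl.get_obs();c=cam("wrist");im=ctrl.snapshot("wrist");cv2.imwrite("pics/w2.png",im)
print(o["tool_pos"],o["orientation"],o["joint_pos"],o["opening"],c["C"],red(im));print(proj(c,[.5726,.0262,.203]),proj(c,o["tool_pos"]+[0,0,.023]))
```

```text
[0.6489362  0.01109178 0.27008496] [-9.00037886e+01  1.55203403e-02 -1.20196347e+01] [ 1.81650271e+01  1.68268003e+01  9.91887977e-01 -4.70681598e-03
 -7.41804085e+01 -1.20183378e+02] 0.0392879774901431 [0.57286846 0.0276124  0.4286583 ] [(615, np.float64(486.1), np.float64(81.0)), (41, np.float64(272.7), np.float64(145.0)), (25, np.float64(270.6), np.float64(313.2)), (13, np.float64(452.9), np.float64(390.7))]
(np.float64(281.42275479479895), np.float64(113.36321670064756)) (np.float64(282.7320411073181), np.float64(282.8079606216447))
```

View pics/w2.png

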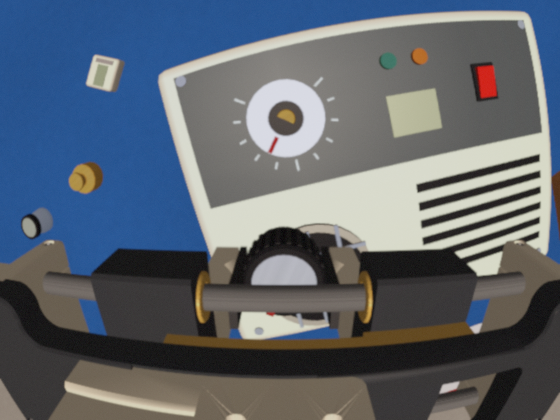

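The wrist view shows the disc at about (286,118) with its red mark at (273,145). The knob is held at about (283,283), with the bar across it and a bit of red pointer at (271,313).

Run:
```python
from h import *
c=cam("wrist");im=cv2.imread("pics/w2.png");h=cv2.cvtColor(im,cv2.COLOR_BGR2HSV);T=np.array([.6489,.0111,.2701])
W=(h[...,2]>180)&(h[...,1]<60)
k=ell(c,W,(240,72,334,165),.203);print("disc",k)
sh=(h[...,2]<90);s=ell(c,sh,(262,95,310,140),.209);print("shoulder",s)
n,ce,d,e=linedir(c,im,(255,125,290,165),.203);r=ce-k[0];d=d*np.sign(d@r);a=lambda v:np.degrees(np.arctan2(v[1],v[0])).round(2)
print("mark",n,ce,"line",a(d),"radial disc",a(r),np.hypot(*r),"radial sh",a(ce-s[0]))
# knob top face: visible white part above bar
m=W|((h[...,2]>130)&(h[...,1]<60));b=(240,250,330,287)
pts=[]
for u in range(255,312):
    col=np.nonzero(m[b[1]:b[3],u])[0]
    if len(col)>3: pts.append((u,col[0]+b[1]))
P=np.array([onz(c,u,v,.293)[:2] for u,v in pts])
A=np.c_[2*P,np.ones(len(P))];x=np.linalg.lstsq(A,(P**2).sum(1),rcond=None)[0];R=np.sqrt(x[2]+x[:2]@x[:2])
print("knob",len(P),x[:2],R,"vs tcp",x[:2]-T[:2])
n,ce,d,e=linedir(c,im,(255,305,300,330),.293);r=ce-x[:2];print("ptr",n,ce,a(d),"radial",a(r),np.hypot(*r),"radial from TCP",a(ce-T[:2]))
cv2.imwrite("pics/z2.png",np.hstack([cv2.resize(im[230:330,233:333],(400,400),interpolation=2),cv2.resize(im[68:168,236:336],(400,400),interpolation=2)]))
```

```text
disc (array([0.57621558, 0.0281171 ]), (54.12542724609375, 54.17411422729492))
shoulder (array([0.57627643, 0.02809019]), (21.522069931030273, 21.549833297729492))
mark 41 [0.59286789 0.0157089 ] line -37.41 radial disc -36.69 0.02076686489221651 radial sh -36.73
knob 57 [0.64960371 0.01122654] 0.015230798044267392 vs tcp [0.00070371 0.00012654]
ptr 25 [0.6653723  0.00122536] 76.01 radial -32.38 0.018672763309889713 radial from TCP -30.94
```

View pics/z2.png

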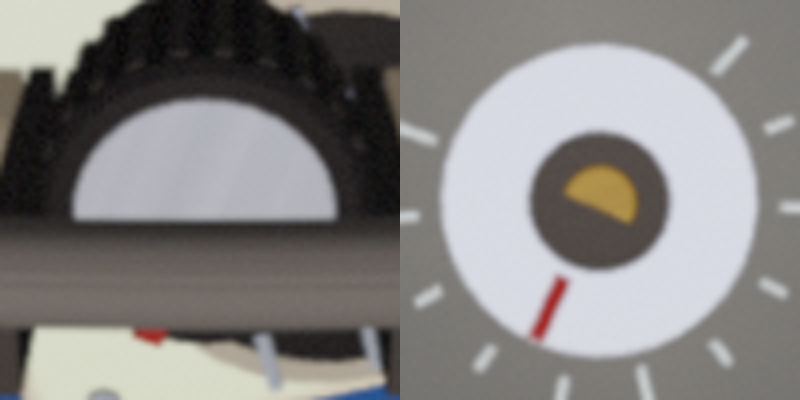

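Emit:
step_arm:
  rows:
    - [[-1, -3.7, 0.83, 0, 0, 0, -1.8], [-1, -3.7, 0.83, 0, 0, 0, -1.8], [-1, 0, 0, -1.8, 0, 0, 0], [-1, 0, 0, -1.7, 0, 0, 0], [-1, 0, 0, 0, 0, 0, 0], [-1, 0, 0, 0, 0, 0, 0], [-1, 0, 0, 0, 0, 0, 0]]

```text
clock: 5.38
tool_pos: [0.576, 0.0284, 0.2354]
orientation: [-90.0, -0.0, -15.6]
force: [0.4, -0.2, -0.4]
opening: 0.0393
```

Run:
```python
from h import *
o=ctrl.get_obs();T=o["tool_pos"];print(T,o["orientation"],o["force"])
out=[]
for n,z in(("top",8),("scene",8)):
    c=cam(n);im=ctrl.snapshot(n);cv2.imwrite(f"pics/{n}3.png",im);u,v=map(int,proj(c,T));print(n,u,v,proj(c,T+[0,0,.023]),proj(c,[.5762,.0281,.203]))
    out.append(cv2.resize(im[v-25:v+25,u-25:u+25],(400,400),interpolation=2))
    h=cv2.cvtColor(im,cv2.COLOR_BGR2HSV)
    try: print("disc",ell(c,(h[...,2]>170)&(h[...,1]<60),(u-25,v-25,u+25,v+25),.203))
    except Exception as e: print(e)
im=cv2.imread("pics/top0.png");c=cam("top");h=cv2.cvtColor(im,cv2.COLOR_BGR2HSV);print("disc top0",ell(c,(h[...,2]>170)&(h[...,1]<60),(195,164,236,205),.203))
im=cv2.imread("pics/scene0.png");c=cam("scene");h=cv2.cvtColor(im,cv2.COLOR_BGR2HSV);print("disc sc0",ell(c,(h[...,2]>150)&(h[...,1]<60),(335,173,367,203),.203))
print("knob sc0",ell(c,(h[...,2]>120)&(h[...,1]<110),(184,226,204,248),.03))
cv2.imwrite("pics/z3.png",np.hstack(out))
```

```text
[0.57604233 0.02844434 0.2354237 ] [-8.99923438e+01 -2.84585290e-02 -1.56283366e+01] [ 0.38463656 -0.15233999 -0.35652079]
top 211 179 (np.float64(209.5421189114913), np.float64(177.2709155876487)) (np.float64(214.5357075253895), np.float64(182.65305199119587))
disc (array([0.58838898, 0.02850614]), (47.264774322509766, 100.61827850341797))
scene 352 179 (np.float64(353.55986939762937), np.float64(173.34923204709574)) (np.float64(350.6530603702803), np.float64(186.92545186653024))
disc (array([0.57977301, 0.02684777]), (50.807472229003906, 55.94401550292969))
disc top0 (array([0.57421661, 0.02662313]), (54.49858474731445, 55.09040832519531))
disc sc0 (array([0.57759723, 0.02837052]), (58.441009521484375, 65.03131866455078))
knob sc0 (array([ 0.44955252, -0.35629913]), (34.666133880615234, 36.12525177001953))
```

View pics/z3.png

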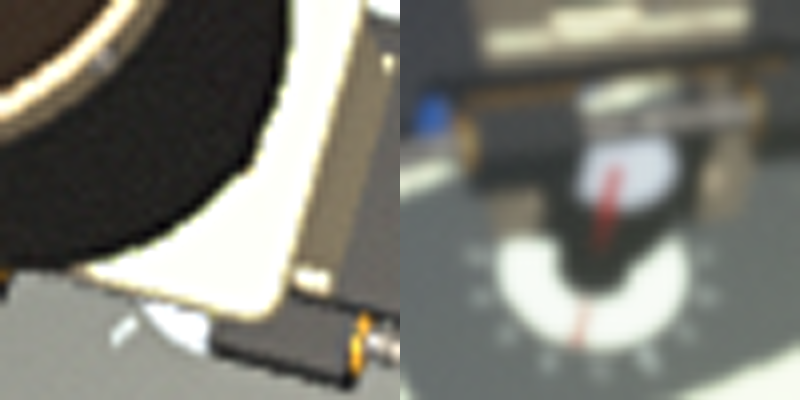

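The top camera is mostly blocked. The scene crop shows the knob over the shaft, with its pointer at (607,200) nearly parallel to the disc mark at (582,322). Now a slow descent.

Emit:
step_arm:
  rows:
    - [[-1, 0, -0.04, -0.3, 0, 0, 0], [-1, 0, 0, -0.2, 0, 0, 0], [-1, 0, 0, -0.2, 0, 0, 0], [-1, 0, 0, 0, 0, 0, 0], [-1, 0, 0, 0, 0, 0, 0]]

```text
clock: 6.1
tool_pos: [0.5755, 0.0282, 0.2281]
orientation: [-90.0, -0.0, -15.6]
force: [0.3, 0.3, -1.6]
opening: 0.0387
```

Emit:
step_arm:
  rows:
    - [[-1, 0, 0, -0.2, 0, 0, 0], [-1, 0, 0, -0.2, 0, 0, 0], [-1, 0, 0, 0, 0, 0, 0]]

```text
clock: 6.48
tool_pos: [0.5754, 0.0281, 0.2238]
orientation: [-90.0, 0.0, -15.6]
force: [0.1, 0.9, -1.5]
opening: 0.0396
```

Emit:
step_arm:
  rows:
    - [[-1, 0, 0, -0.2, 0, 0, 0], [-1, 0, 0, -0.2, 0, 0, 0], [-1, 0, 0, -0.1, 0, 0, 0], [-1, 0, 0, 0, 0, 0, 0], [-1, 0, 0, 0, 0, 0, 0]]

```text
clock: 7.1
tool_pos: [0.5756, 0.0282, 0.2191]
orientation: [-90.0, -0.0, -15.6]
force: [-0.5, -0.1, -0.5]
opening: 0.0392
```

Emit:
step_arm:
  rows:
    - [[-1, 0, 0, -0.1, 0, 0, 0], [-1, 0, 0, -0.1, 0, 0, 0], [-1, 0, 0, 0, 0, 0, 0], [-1, 0, 0, 0, 0, 0, 0]]

```text
clock: 7.6
tool_pos: [0.5755, 0.0282, 0.2171]
orientation: [-90.0, -0.0, -15.6]
force: [-0.3, -0.4, -1.7]
opening: 0.039
```

Emit:
step_arm:
  rows:
    - [[-1, 0, 0, -0.1, 0, 0, 0], [-1, 0, 0, -0.1, 0, 0, 0], [-1, 0, 0, 0, 0, 0, 0], [-1, 0, 0, 0, 0, 0, 0]]

```text
clock: 8.1
tool_pos: [0.5756, 0.0281, 0.2153]
orientation: [-90.0, -0.0, -15.6]
force: [-0.5, -0.7, 2.4]
opening: 0.0394
```

Force went from about −1.5 N to +2.4 N at the expected seat height. Next I press in.

Emit:
step_arm:
  rows:
    - [[-1, 0, 0, -0.1, 0, 0, 0], [-1, 0, 0, -0.1, 0, 0, 0], [-1, 0, 0, 0, 0, 0, 0], [-1, 0, 0, 0, 0, 0, 0]]

```text
clock: 8.6
tool_pos: [0.5756, 0.0281, 0.2132]
orientation: [-90.0, -0.0, -15.6]
force: [-1.6, 0.1, 5.3]
opening: 0.0393
```

Emit:
step_arm:
  rows:
    - [[-1, 0, 0, -0.1, 0, 0, 0], [-1, 0, 0, -0.1, 0, 0, 0], [-1, 0, 0, 0, 0, 0, 0], [-1, 0, 0, 0, 0, 0, 0]]

```text
clock: 9.1
tool_pos: [0.5757, 0.0281, 0.2115]
orientation: [-90.0, -0.0, -15.6]
force: [-3.5, 0.4, 7.5]
opening: 0.0395
```

Emit:
step_arm:
  rows:
    - [[-1, 0, 0, -0.1, 0, 0, 0], [-1, 0, 0, 0, 0, 0, 0], [-1, 0, 0, 0, 0, 0, 0]]

```text
clock: 9.48
tool_pos: [0.5758, 0.0281, 0.2111]
orientation: [-90.0, -0.1, -15.6]
force: [-3.5, 0.5, 10.7]
opening: 0.0392
```

Emit:
step_arm:
  rows:
    - [[-1, 0, 0, -0.1, 0, 0, 0], [-1, 0, 0, 0, 0, 0, 0], [-1, 0, 0, 0, 0, 0, 0], [-1, 0, 0, 0, 0, 0, 0]]

```text
clock: 9.98
tool_pos: [0.5759, 0.0281, 0.211]
orientation: [-90.0, -0.1, -15.6]
force: [-5.4, 0.6, 15.4]
opening: 0.0389
```

Run:
```python
from h import *
o=ctrl.get_obs();T=o["tool_pos"];print(T,o["force"],o["opening"])
def m(im,n):
    c=cam(n);u,v=map(int,proj(c,[.5762,.0281,.203]));r=[(a,x+u-30,y+v-30) for a,x,y in red(im[v-30:v+30,u-30:u+30],60)];print(n,r,[onz(c,x,y,.203)[:2].round(4) for a,x,y in r])
m(cv2.imread("pics/scene0.png"),"scene");m(cv2.imread("pics/scene3.png"),"scene")
im=ctrl.snapshot("scene");cv2.imwrite("pics/scene4.png",im);m(im,"scene")
w=ctrl.snapshot("wrist");cv2.imwrite("pics/w4.png",w)
cv2.imwrite("pics/z4.png",np.hstack([cv2.resize(im[155:215,320:380],(400,400),interpolation=2),cv2.resize(w[220:360,213:353],(400,400),interpolation=2)]))
```

```text
[0.57589079 0.02807187 0.21095   ] [-5.39333709  0.60672256 15.44493609] 0.03894999167295588
scene [] []
scene [(16, np.float64(352.2), np.float64(180.7))] [array([0.5619, 0.0396])]
scene [(13, np.float64(350.9), np.float64(186.9))] [array([0.5764, 0.0287])]
```

View pics/z4.png

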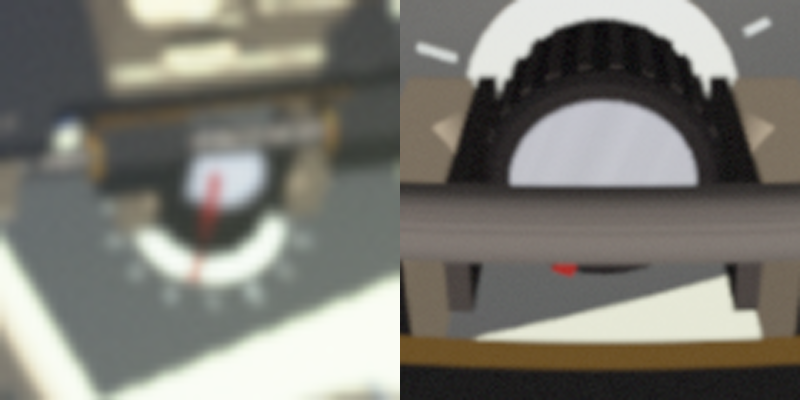

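The scene crop shows the knob down on the disc. Its pointer at (212,200) runs into the disc mark at (195,270), within about 0.5 px sideways of where the mark was before contact. The height stopped at 0.211 m while the force rose to 15 N, so the spindle is at its stop.

```bash
python3 -c "
from plant import ctrl
print(ctrl.close_job())"
```

```text
the job is handed in; nothing more can be done
None
```

The knob is on the D-shaft and held pressed in, and I handed the job in at about 10 s on the clock, with the fingers still gripping it. No verdict was reported.

- **Fit:** I turned the knob by about −75.6° so its pointer lined up with the disc mark. It slid down the shaft with no noticeable resistance. Contact came at the expected seat height, with the TCP at about 0.216 m.
- **Press:** I pushed it about 5 mm further. The TCP stopped at 0.211 m, where the spindle's stop should be, while the upward force rose to 15.4 N. The spring needs 8 N at the stop.
- **Setting:** In the last scene picture the pointer lines up with the red mark. The mark had moved only about 0.5 px (roughly 1 mm) sideways from its place before contact. I read that by eye from the crops, because the automatic colour check found only the knob's pointer and not the mark.
- **Disagreements:** The cameras placed the shaft up to about 3 mm apart. I went by its distance from the knob as each camera saw it. A sideways force of about 5 N remained at the end.
- **Other objects:** The logger, weight and loupe were not approached. I did not measure their positions again.

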